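# Clamp a glue stick in the desk marking cradle

### The arm

A 7-joint arm with a two-finger parallel gripper is mounted at the origin on the work surface; the furniture and walls round the work are solid. World frame = base frame: x ahead of the robot, y to its left, z up, the work surface at z = 0. Lengths are in mm, angles in rad, forces in N, time in s.
With the tool pointing down it reaches from about 400 to 875 mm from the base axis. Payload 4.4 kg.
Tool frame: the origin (TCP) lies midway between the tips of the shut fingers; the grasp point (between the pads) lies 19 mm behind it; z points along the fingers, y is the line along which they close (so a half turn about z gives the same grasp; the last joint's range is limited). The gripper opens to 85 mm and grips with 20 to 120 N. Pads are 22 mm wide; open, the fingers measure 114 mm over their backs; the gripper's body (76 mm by 85 mm) begins 54 mm behind the grasp point. The pads swing forward as they close: fully open they stand 13 mm farther back than shut.
Start: joints at [1.261, 0.628, 0.038, 1.517, -0.027, 0.996, -0.02], TCP at [156.932, -630.785, 231.313] pointing down, gripper open.
Joint ranges: [-3.06, 3.06], [-0.37, 2.12], [-1.25, 1.32], [0.18, 2.47], [-1.1, 4.24], [0.23, 1.98], [-2.94, 2.94]. Speed limits (rad/s): [2.57, 2.57, 3.14, 3.14, 3.14, 3.14, 3.14].

### API

Orientations are given as a unit quaternion [x, y, z, w].
In Python, from rig import telemetry, vision, order gives the robot as it stands. The module is installed in compiled form; this text tells all that it offers.
- The arm moves only by the tool send_rows, never from a script. Its argument "rows" is a list of rows, each a list of 7 numbers: the turn, a rotation vector about the tool's x, y, z in degrees, then the shift along the tool's x, y, z in units of 40 mm (1.0 is 40 mm), then the finger opening in mm, from 0 to 85.4. A call has 1 to 20 rows; each row shifts and turns the commanded pose from where the row before left it, along the tool's axes as they then stand; what a row does not reach is not made up. A row lasts 1/8 s, in which the tool goes at most 62.5 mm and 10.7 degrees, less where a joint would pass 70% of its speed; a pose out of reach is approached as far as the arm can. A call is refused whole if a number of a shift passes 1 or a number of a turn 10.7, either way. A call with a gripper value outside its range is refused whole. The fingers move at their own pace and stop on an object; the grip force is fixed at half the most. Time passes only in rows, so rows that do not move let the fingers close. It gives the time, the measured TCP pose, the force, the opening and the grip force at its end, in the units of the state.
- telemetry.state(): the state, without advancing time (a new reading comes with each control period).
- vision.get_image(name): name is "scene" or "top" or "wrist"; returns the picture (420x560x3 uint8, blue, green, red); there is no depth.
- vision.camera_model(name): a dict with "fx", "fy", "cx", "cy" (pixels), "k1" (the pictures are not rectified: a ray, as slopes to the right and down, at radius r is drawn at 1 + k1 r^2 times it, then the intrinsics apply), "world_from_camera" (4x4, takes a point from camera to world coordinates). Camera axes: x right, y up, looking along -z (the intrinsics and any distortion apply to the point x, -y, -z); pixel columns grow to the right and rows downward; lengths in mm; the calibration is good to about 2 mm. A picture is of the moment at which its call begins: read the wrist's pose just before it. camera_model takes no time and is no camera call; for the wrist camera it gives the pose at the moment of the call.
- order.close_job(): hands the job in; it is judged then, once.
The state is a dict: "clock": time; "joint_pos": joint angles; "qvel": joint speeds; "joint_torque": joint torques, N m; "ee_pos": TCP position; "tool_rot": TCP orientation; "contact_force": force on the tool from outside, world axes, zero at the start; "ft_torque": the same for the moment, N m; "finger_gap": opening from 0.0 (shut) to 1.0 (fully open); "finger_force": force on a finger pad.
Only numpy, scipy, OpenCV 4.12 (cv2) and the standard library are available. Lean on these libraries where they do the work, as an engineer would, in place of code of your own. Each camera call takes 0.05 s, during which the arm holds its last target. There are 200 camera calls.

### The job

Clamp the glue stick in the marking cradle: lift the sprung clamp bar by its red knob and turn it well aside, lay the stick in the V saddles and slide it along them until it bears against the blue end stop, then bring the bar back and lower it between the cheeks of the fork so that it holds the stick down. The end stop has been set and must keep its place, so push the stick up to it gently; always let the bar down by hand instead of letting it snap, do not press it hard on the stick, and leave the loupe, the stamp and the binder clip where they are.

Things in the scene. Friction and masses are not known exactly. Their poses are not given: they have to be found in the camera images.
- cradle: marking cradle, fixed to the desk: aluminium plate (x -38 to 100, y -50 to 90 mm, 10 mm thick) with V saddles, end stop, fork and a sprung clamp bar on a post. Origin at desk level straight below the middle of the barrel's place; x runs across the barrel towards the post, y along the barrel towards the end stop, z up. A wide screen stands to the left: keep the elbow clear of it
- saddle_axis (a point): point of the cradle at x = 0, y = 0, z = 40 mm, axes as cradle: the axis of a stick lying in the V saddles runs through it along y. The saddles are 8 mm wide, centred at y = -36 and +36 mm, their tops near z = 39 mm, 44 mm over all in x; 64 mm are free between them for the fingers, down to the plate
- stop_rails (a point): point fixed to the CRADLE at x = 0, y = 48 mm, z = 40 mm, the middle of the end stop's range. The stop is a blue plate 30 mm wide, top at z = 60 mm, its face square to y, set anywhere from y = 44 to 54 mm. That setting is NOT measured: find it by feel or sight. Friction holds it: pushes of 2 to 8 N are fine, about 15 N makes it slip
- fork (a point): middle of the fork between saddles and post, at cradle x = 51 mm, y = 0, z = 64 mm: two steel cheeks 12 mm long in x, 17 mm apart in y, straight up to z = 64 mm, then flaring outward to z = 72 mm. The clamp bar (12 mm wide, 8 mm thick, underside at z = 51 mm when fully down) drops between them and can turn only when lifted by about 21 mm or more
- clamp_pivot (a point): point fixed to the cradle on the upright axis of the clamp bar, at cradle x = 75 mm, y = 0, z = 84 mm (the height of clamp_knob with the bar fully down). The post is 22 mm thick, its top at z = 63 mm with the bar down
- clamp_knob (a point): grip point on the axis of the red knob: an upright cylinder 16 mm in diameter and 36 mm tall on top of the clamp bar's free end, 75 mm from the pivot axis; its top is 11 mm above this point, the top of the bar 25 mm below it. It may turn between the fingers while the bar swings. Axes turn with the bar
- clamp_lift (a joint): lift of the clamp bar, m: 0 fully down with the cradle empty, about 0.003 when resting on the stick, at most 0.035. A spring and the weight pull it down: about 8 N at 0, 14 N at 0.03; it snaps down when let go high up
- clamp_bar (a joint): turn of the clamp bar, rad: 0 across the cradle in the fork, growing to 1.9 as it is turned aside, away from the end stop (at q the knob stands at cradle x = 75 - 75 cos q, y = -75 sin q mm). It stays where it is left. Well aside means 1.0 or more (1.5 leaves the most room), and there it can be let down fully (lift 0)
- glue_stick: the glue stick, a plain cylinder 26.4 mm in diameter and 92 mm long, white ends and a yellow middle, 36 g or so, lying on the desk; origin at the centre of one end, its z axis runs along the stick to the other end. It may be laid in either way round
- stick_mid (a point): the middle of the glue stick, on its axis, 46 mm from either end; axes as glue_stick
- loupe: black print loupe, 44 mm in diameter, 45 mm tall, standing; a bystander; origin under its centre
- wood_stamp: wooden hand stamp, 33 mm wide, 67 mm tall, standing; a bystander; origin under its centre
- binder_clip: black binder clip, 25x29x40 mm, standing; a bystander; origin under its centre
There are look-alikes about, which are no part of the job. Leave any orange or purple look-alike of the glue_stick alone.

How it is judged (in metres and radians):
On the way, in this order (a step that is already met when the one before it is completed fails the run):
1. the clamp bar is turned well aside (1.0 rad or more) (value of joint clamp_bar above 1 rad), for 0.2 s.
2. with the bar aside, the glue stick lies in both saddles, pressed lightly against the end stop (value of joint clamp_bar above 0.9 rad and x of stick_mid in the frame of cradle between -0.003 and 0.003 m and z of stick_mid in the frame of cradle between 0.037 and 0.043 m and angle between the z axis of glue_stick and the y axis of cradle, either way round below 0.06 rad and distance between end_stop_c0 and stick_mid below 0.0525 m and contact force between glue_stick and end_stop_c0 above 1 N), for 0.1 s.
3. the bar is back across the stick, in the fork, and bears on the stick (value of joint clamp_bar between -0.12 and 0.12 rad and value of joint clamp_lift below 0.009 m and contact force between clamp_bar_c1 and glue_stick above 3 N), for 0.2 s.
At the end, for the whole second after the job is handed in: the glue stick lies at rest in both saddles (its axis within 3 mm of its place and within 0.06 rad of the saddles' line), its end within 2.5 mm of the end stop; the clamp bar is in the fork across the stick (within 0.12 rad), let down (lift below 9 mm) and bears on the stick with more than 3 N (all of step 3 and x of stick_mid in the frame of cradle between -0.003 and 0.003 m and z of stick_mid in the frame of cradle between 0.037 and 0.043 m and angle between the z axis of glue_stick and the y axis of cradle, either way round below 0.06 rad and distance between end_stop_c0 and stick_mid below 0.0525 m and linear speed of glue_stick below 0.01 m/s); the robot touches nothing.
It fails at once if the end stop shifts by more than 2.5 mm (distance of end_stop_c0 from where it was at the start of the episode above 0.0025 m).
It fails at once if the clamp bar is let snap down (falls faster than 0.33 m/s) (velocity of joint clamp_lift below -0.33 m/s).
It fails at once if the clamp bar is pressed on the stick with more than 25 N (contact force between clamp_bar_c1 and glue_stick above 25 N).
It fails at once if the loupe, the stamp or the binder clip is moved by more than 15 mm (distance of any of loupe, wood_stamp, binder_clip from where it was at the start of the episode above 0.015 m).
It also fails if it takes over 72 s, if anything falls off the work surface, if the arm or the gripper's body presses on something with over 40 N, if the wrist force passes 120 N, or if a joint passes its speed limit or range.

## Working session

There is one attempt and no reset: what is moved stays moved. The work goes in short steps, Python scripts to look and compute and a tool call to move; the robot and the scene stay as the last step left them, time stands still between calls to the robot, and variables do not carry over. Pictures are saved under pics/ and viewed, at most 10 in all, crops included, and the job is handed in when it is done.

Besides the shell and the picture viewer there is one more tool, called after "Call:" as name(argument=value, ...) on one line, values as JSON. send_rows: Moves the arm, as the interface text tells. Its arguments: {"type":"object","properties":{"rows":{"type":"array","items":{"type":"array","items":{"type":"number"}}}},"required":["rows"]}

```bash
mkdir -p pics; python3 - <<'E'
from rig import telemetry, vision
import cv2, json, numpy as np
np.set_printoptions(suppress=True,precision=3)
s=telemetry.state(); print(s)
for n in ("scene","top"):
    im=vision.get_image(n); cv2.imwrite(f"pics/{n}0.png",im)
    m=vision.camera_model(n); print(n,m)
E
```

```text
{'clock': 0.0, 'joint_pos': array([ 1.261,  0.629,  0.038,  1.518, -0.027,  0.996, -0.02 ]), 'qvel': array([ 0.001, -0.001, -0.001, -0.003, -0.   ,  0.   , -0.   ]), 'joint_torque': array([ -0.   , -56.341,   1.226, -19.345,   0.011,   0.01 ,   0.   ]), 'ee_pos': array([ 156.767, -630.176,  230.401]), 'tool_rot': array([ 0.993,  0.122, -0.   , -0.001]), 'contact_force': array([-0.053, -0.74 ,  0.369]), 'ft_torque': array([-0.004,  0.035, -0.014]), 'finger_force': 0.0, 'finger_gap': 1.0012003822274698}
scene {'fx': 422.4799122732435, 'fy': 422.4799122732435, 'cx': 281.80798685937253, 'cy': 210.4514327485857, 'k1': -0.06778705590000114, 'world_from_camera': array([[    0.905,     0.164,    -0.393,     6.239],
       [   -0.425,     0.402,    -0.811, -1047.339],
       [    0.026,     0.901,     0.433,   507.164],
       [    0.   ,     0.   ,     0.   ,     1.   ]])}
top {'fx': 509.7769645941356, 'fy': 509.7769645941356, 'cx': 283.64998121411344, 'cy': 213.5271953722114, 'k1': 0.025252560761242923, 'world_from_camera': array([[  -0.051,    0.978,   -0.2  ,  196.793],
       [  -0.999,   -0.051,    0.005, -283.129],
       [  -0.005,    0.2  ,    0.98 , 1127.343],
       [   0.   ,    0.   ,    0.   ,    1.   ]])}
```

View pics/scene0.png

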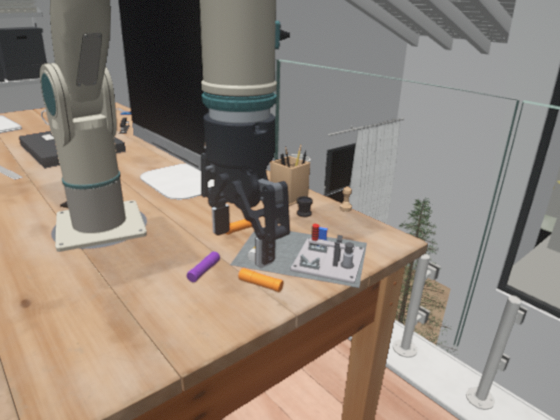

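View pics/top0.png

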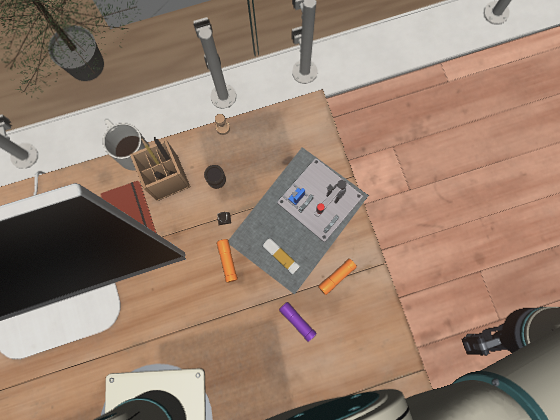

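The top view shows a white stick with a yellow middle at (281,256). It fits the description. The look-alikes are orange at (227,260) and (338,275), and purple at (297,321). The cradle is near (322,195) with its red knob at (320,208). The loupe is at (215,176), the stamp at (222,124) and the clip at (224,217). I'll enlarge this area to confirm.

```bash
python3 - <<'E'
import cv2
im=cv2.imread("pics/top0.png")[145:285,235:375]
im=cv2.resize(im,(600,600),interpolation=cv2.INTER_CUBIC)
cv2.imwrite("pics/top0c.png",im)
E
```

```text
(no output)
```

View pics/top0c.png

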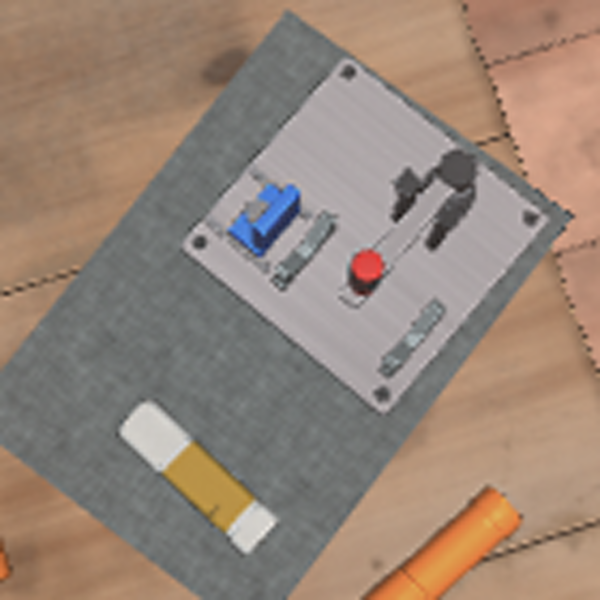

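The crop confirms the target: a stick with white ends and a yellow middle, its ends at crop (137,417) and (262,538). The plate corners in the crop are (345,57), (183,243), (385,413) and (550,218), the knob top is at (367,262) and the blue stop is at (265,215).

```bash
cat > h.py <<'E'
import numpy as np, cv2
from scipy.spatial.transform import Rotation as R
np.set_printoptions(suppress=True,precision=2)
def ray(m,px,z):
    K=np.array([[m['fx'],0,m['cx']],[0,m['fy'],m['cy']],[0,0,1]])
    u=cv2.undistortPoints(np.array([[px]],float),K,np.array([m['k1'],0,0,0.]))[0,0]
    T=m['world_from_camera']; d=T[:3,:3]@[u[0],-u[1],-1]; o=T[:3,3]
    return o+d*(z-o[2])/d[2]
def proj(m,P):
    T=m['world_from_camera']; p=T[:3,:3].T@(np.asarray(P)-T[:3,3]); a=np.array([p[0]/-p[2],-p[1]/-p[2]])
    a=a*(1+m['k1']*a@a); return np.array([m['fx']*a[0]+m['cx'],m['fy']*a[1]+m['cy']])
E
python3 - <<'E'
from h import *
from rig import vision
m=vision.camera_model("top"); s=600/140
c=lambda p:(p[0]/s+235-.4,p[1]/s+145-.4)
W=np.array([ray(m,c(p),10)[:2] for p in [(345,57),(183,243),(385,413),(550,218)]])
C=np.array([(100,90),(-38,90),(-38,-50),(100,-50)],float)
A=C-C.mean(0);B=W-W.mean(0)
yaw=np.arctan2((A[:,0]*B[:,1]-A[:,1]*B[:,0]).sum(),(A*B).sum())
Rm=np.array([[np.cos(yaw),-np.sin(yaw)],[np.sin(yaw),np.cos(yaw)]])
t=W.mean(0)-Rm@C.mean(0); print("cradle yaw",yaw,np.degrees(yaw),"t",t,"res",(A@Rm.T-B))
k=ray(m,c((367,262)),95); print("knob",k, Rm.T@(k[:2]-t))
a,b=[ray(m,c(p),13.2) for p in [(137,417),(262,538)]]
print("stick",a,b,"mid",(a+b)/2,"len",np.linalg.norm(a-b),"yaw",np.degrees(np.arctan2(*(a-b)[[1,0]])))
print("stick mid in cradle",Rm.T@(((a+b)/2)[:2]-t))
for n,p,z in [("loupe",(215,176),45),("stamp",(222,120),67),("clip",(224,217),20)]:
    w=ray(m,p,z);print(n,w,Rm.T@(w[:2]-t))
# stop: show top edges
for P in [(-15,44,60),(15,44,60),(-15,54,60),(15,54,60)]:
    w=Rm@np.array(P[:2])+t; q=proj(m,[*w,P[2]]); print(P,((q[0]-235+.4)*s,(q[1]-145+.4)*s))
E
```

```text
cradle yaw -0.7549485213984423 -43.25536402577266 t [ 418.83 -365.92] res [[ 2.38 -1.04]
 [-1.01  2.24]
 [-1.61 -0.02]
 [ 0.24 -1.18]]
knob [ 420.2  -365.47   95.  ] [0.69 1.27]
stick [ 362.6  -248.46   13.2 ] [ 297.24 -309.21   13.2 ] mid [ 329.92 -278.84   13.2 ] len 89.23465481608964 yaw 42.90943153403776
stick mid in cradle [-124.43    2.49]
loupe [ 509.99 -142.66   45.  ] [-86.59 225.06]
stamp [ 630.68 -164.15   67.  ] [ 16.03 292.11]
clip [ 422.1  -157.01   20.  ] [-140.78  154.39]
(-15, 44, 60) (np.float64(276.6075868523399), np.float64(246.5428726427305))
(15, 44, 60) (np.float64(314.93902010863155), np.float64(202.13126514799842))
(-15, 54, 60) (np.float64(261.3207234280282), np.float64(233.97612520528423))
(15, 54, 60) (np.float64(299.66694625861396), np.float64(189.66881339350215))
```

Call:
send_rows(rows=[[0,0,-8.2,0,0,0,45],[0,0,-8.2,0,0,0,45],[0,0,-8.2,0,0,0,45],[0,0,-8.2,0,0,0,45],[0,0,0,0.7,0.02,0,45],[0,0,0,0.7,0.02,0,45],[0,0,0,0.7,0.02,0,45],[0,0,0,0.7,0.02,0,45],[0,0,0,0.7,0.02,0,45],[0,0,0,0.7,0.02,0,45],[0,0,0,0.7,0.02,0,45],[0,0,0,0.7,0.02,0,45],[0,0,0,0.7,0.02,0,45],[0,0,0,0.7,0.02,0,45],[0,0,0,0.7,0.02,0,45],[0,0,0,0.7,0.02,0,45],[0,0,0,0.7,0.02,0.5,45],[0,0,0,0,0,0.5,45],[0,0,0,0,0,0,45]])

```text
clock: 2.48
ee_pos: [412.8, -371.7, 189.8]
tool_rot: [0.918, 0.397, -0.001, -0.002]
contact_force: [0.3, -0.8, 0.6]
finger_gap: 0.53
finger_force: 0.0
```

```bash
cat >> h.py <<'E'
yaw=-0.755; T=np.array([419.3,-365.7]); c,s=np.cos(yaw),np.sin(yaw); RM=np.array([[c,-s],[s,c]])
def cr(p): return np.array([*(RM.T@(np.asarray(p)[:2]-T)),p[2]])
def st():
    from rig import telemetry
    q=telemetry.state(); r=R.from_quat(q['tool_rot']).as_matrix()
    print("t",round(q['clock'],2),"W",q['ee_pos'],"cradle",cr(q['ee_pos']),"toolx yaw",np.degrees(np.arctan2(r[1,0],r[0,0])),"tilt",r[:2,2],"F cradle",RM.T@q['contact_force'][:2],q['contact_force'][2],"gap",q['finger_gap']*85.4,"ff",q['finger_force'],q['joint_pos'])
E
python3 - <<'E'
from h import *
from rig import vision
st(); m=vision.camera_model("wrist"); im=vision.get_image("wrist"); cv2.imwrite("pics/w1.png",im); np.save("w1.npy",m,allow_pickle=True); print(m)
E
```

```text
t 2.48 W [ 412.83 -371.68  189.78] cradle [ -0.62  -8.79 189.78] toolx yaw 46.80416841986044 tilt [-0.  0.] F cradle [ 0.75 -0.38] 0.5648503515271757 gap 45.26983458269999 ff 0.0 [ 0.77  0.55 -0.13  1.82  0.1   0.78 -0.17]
{'fx': 301.1907947953481, 'fy': 301.1907947953481, 'cx': 279.24986592794426, 'cy': 206.4903052819287, 'k1': -0.007532554479004307, 'world_from_camera': array([[   0.73,    0.65,    0.22,  467.75],
       [  -0.68,    0.69,    0.22, -314.13],
       [  -0.  ,   -0.31,    0.95,  332.21],
       [   0.  ,    0.  ,    0.  ,    1.  ]])}
```

View pics/w1.png

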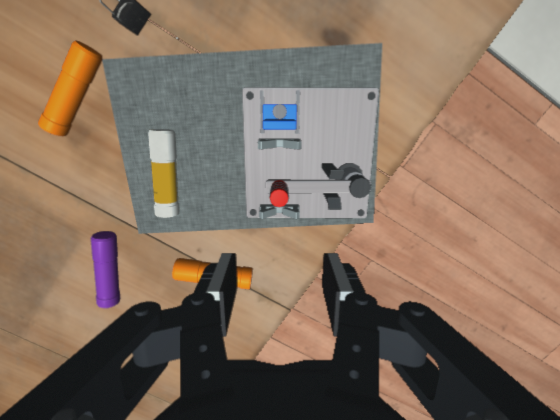

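The wrist view shows the cradle squarely. The plate corners are near (243,89), (378,89), (374,222) and (246,219), the knob is at (279,195), the blue stop at (280,117), and the stick runs from (161,131) to (166,215).

```bash
python3 - <<'E'
import cv2
im=cv2.imread("pics/w1.png")[80:230,235:385]
cv2.imwrite("pics/w1c.png",cv2.resize(im,(600,600),interpolation=cv2.INTER_CUBIC))
E
```

```text
(no output)
```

View pics/w1c.png

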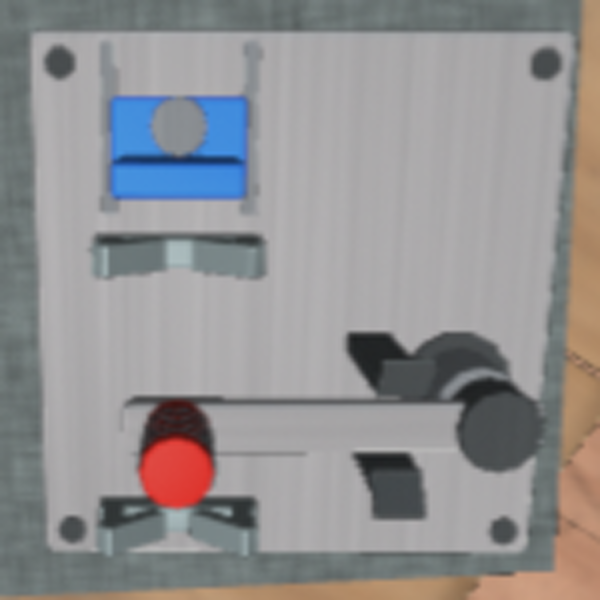

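```bash
python3 - <<'E'
from h import *
m=np.load("w1.npy",allow_pickle=True).item()
f=lambda p:(p[0]/4+235-.4,p[1]/4+80-.4)
W=np.array([ray(m,f(p),10)[:2] for p in [(573,33),(33,33),(50,551),(526,552)]])
C=np.array([(100,90),(-38,90),(-38,-50),(100,-50)],float)
A=C-C.mean(0);B=W-W.mean(0)
y=np.arctan2((A[:,0]*B[:,1]-A[:,1]*B[:,0]).sum(),(A*B).sum())
Rm=np.array([[np.cos(y),-np.sin(y)],[np.sin(y),np.cos(y)]]); t=W.mean(0)-Rm@C.mean(0)
print("yaw",y,np.degrees(y),t,A@Rm.T-B)
g=lambda w:Rm.T@(w[:2]-t)
print("knob",ray(m,f((177,471)),95),g(ray(m,f((177,471)),95)))
for p in [(113,198),(246,198),(113,162)]: print("stop",g(ray(m,f(p),60)))
a,b=[ray(m,p,13.2) for p in [(160.5,130.5),(166.5,216)]]; print("stick",a,b,(a+b)/2,np.linalg.norm(a-b),np.degrees(np.arctan2(*(a-b)[[1,0]])),"cr",g((a+b)/2))
E
```

```text
yaw -0.7531514458999823 -43.15239918424454 [ 418.68 -364.33] [[ 1.99 -0.36]
 [-0.44  1.89]
 [-1.7   0.  ]
 [ 0.15 -1.54]]
knob [ 418.74 -364.27   95.  ] [-0.    0.08]
stop [-14.21  52.18]
stop [14.97 52.18]
stop [-14.08  59.79]
stick [ 361.85 -245.55   13.2 ] [ 294.11 -310.81   13.2 ] [ 327.98 -278.18   13.2 ] 94.06880182637008 43.93472455095454 cr [-125.09    0.81]
```

Call:
send_rows(rows=[[0,0,0,0.23,0,0.5,45],[0,0,0,0,0,0.5,45],[0,0,0,0,0,0.5,45],[0,0,0,0,0,0.5,45],[0,0,0,0,0,0.5,45],[0,0,0,0,0,0.4,45],[0,0,0,0,0,0.15,45],[0,0,0,0,0,0,0],[0,0,0,0,0,0,0],[0,0,0,0,0,0,0],[0,0,0,0,0,0,0],[0,0,0,0,0,0,0]])

```text
clock: 4.03
ee_pos: [418.5, -364.6, 69.9]
tool_rot: [0.918, 0.397, -0.001, -0.002]
contact_force: [-4.2, 3.8, 4.5]
finger_gap: 0.166
finger_force: 58.5
```

```bash
sed -i 's/^yaw=-0.755; T=np.array(\[419.3,-365.7\])/yaw=-0.754; T=np.array([418.9,-364.8])/' h.py; python3 -c "
from h import *; st()"
```

```text
t 4.03 W [ 418.46 -364.63   69.86] cradle [-0.44 -0.18 69.86] toolx yaw 46.766812062452225 tilt [-0.  0.] F cradle [-5.64 -0.06] 4.521833979164006 gap 14.183760100804893 ff 58.467246294021606 [ 0.73  0.73 -0.1   1.91  0.13  0.52 -0.21]
```

Call:
send_rows(rows=[[0,0,0,0,0,-0.14,0],[0,0,0,0,0,-0.14,0],[0,0,0,0,0,-0.14,0],[0,0,0,0,0,-0.14,0],[0,0,0,0,0,-0.14,0],[0,0,0,0,0,-0.04,0],[0,0,0,0,0,0,0],[0,0,0,0,0,0,0]])

```text
clock: 5.03
ee_pos: [419.2, -365.3, 98.5]
tool_rot: [0.918, 0.397, -0.001, -0.001]
contact_force: [-3.6, 3.1, -13.7]
finger_gap: 0.164
finger_force: 58.6
```

```bash
python3 -c "
from h import *; st()
q=np.linspace(0,1.5,13); P=np.c_[75-75*np.cos(q),-75*np.sin(q)]; print(np.diff(P,axis=0)/40)"
```

```text
t 5.03 W [ 419.2  -365.29   98.51] cradle [ 0.55 -0.15 98.51] toolx yaw 46.76644469404279 tilt [-0.  0.] F cradle [-4.76 -0.2 ] -13.680350422651685 gap 14.024104950725688 ff 58.63587141036987 [ 0.74  0.68 -0.11  1.89  0.13  0.58 -0.21]
[[ 0.01 -0.23]
 [ 0.04 -0.23]
 [ 0.07 -0.22]
 [ 0.1  -0.21]
 [ 0.12 -0.2 ]
 [ 0.15 -0.18]
 [ 0.17 -0.16]
 [ 0.19 -0.14]
 [ 0.2  -0.11]
 [ 0.22 -0.09]
 [ 0.23 -0.06]
 [ 0.23 -0.03]]
```

Call:
send_rows(rows=[[0,0,0,-0.23,0.01,0,0],[0,0,0,-0.23,0.04,0,0],[0,0,0,-0.22,0.07,0,0],[0,0,0,-0.21,0.1,0,0],[0,0,0,0,0,0,0]])

```text
clock: 5.65
ee_pos: [400.1, -398.4, 98.4]
tool_rot: [0.918, 0.396, -0.001, -0.001]
contact_force: [-5.4, 2.3, -13.5]
finger_gap: 0.16
finger_force: 58.8
```

```bash
python3 -c "
from h import *; st()"
```

```text
t 5.65 W [ 400.07 -398.44   98.36] cradle [  9.3  -37.41  98.36] toolx yaw 46.71532446850169 tilt [-0.  0.] F cradle [-5.47 -2.  ] -13.491743743251593 gap 13.681598752215352 ff 58.755730390548706 [ 0.81  0.69 -0.11  1.87  0.13  0.59 -0.15]
```

Call:
send_rows(rows=[[0,0,0,-0.2,0.12,0,0],[0,0,0,-0.18,0.15,0,0],[0,0,0,-0.16,0.17,0,0],[0,0,0,-0.14,0.19,0,0],[0,0,0,-0.11,0.2,0,0],[0,0,0,-0.09,0.22,0,0],[0,0,0,-0.06,0.23,0,0],[0,0,0,-0.03,0.23,0,0],[0,0,0,0,0,0,0],[0,0,0,0,0,0,0]])

```text
clock: 6.9
ee_pos: [413.4, -475.2, 98.8]
tool_rot: [0.919, 0.395, -0.005, 0.003]
contact_force: [-10.8, -9.3, -14.2]
finger_gap: 0.147
finger_force: 58.8
```

```bash
python3 -c "
from h import *; st()"
```

```text
t 6.9 W [ 413.4  -475.22   98.76] cradle [ 71.58 -84.26  98.76] toolx yaw 46.49295455317676 tilt [-0.01 -0.01] F cradle [ -1.47 -14.15] -14.160756586618586 gap 12.565888874526351 ff 58.81241798400879 [ 0.87  0.76 -0.12  1.69  0.14  0.7  -0.08]
```

The knob has crept toward the pad edge, so I'll lower the bar now, gently.

Call:
send_rows(rows=[[0,0,0,0,0,0.1,0],[0,0,0,0,0,0.1,0],[0,0,0,0,0,0.1,0],[0,0,0,0,0,0.1,0],[0,0,0,0,0,0.1,0],[0,0,0,0,0,0.1,0],[0,0,0,0,0,0.08,0],[0,0,0,0,0,0,0]])

```text
clock: 7.9
ee_pos: [413.5, -475.7, 72.4]
tool_rot: [0.919, 0.395, -0.005, 0.003]
contact_force: [-11.6, -8.6, -8.4]
finger_gap: 0.15
finger_force: 59.5
```

```bash
python3 -c "
from h import *; st()"
```

```text
t 7.9 W [ 413.46 -475.72   72.37] cradle [ 71.96 -84.58  72.37] toolx yaw 46.49179041125345 tilt [-0.01 -0.01] F cradle [ -2.55 -14.17] -8.384734507293564 gap 12.846640597848621 ff 59.46579873561859 [ 0.87  0.8  -0.11  1.7   0.15  0.65 -0.08]
```

Call:
send_rows(rows=[[0,0,0,0,0,0.06,0],[0,0,0,0,0,0,15],[0,0,0,0,0,0,45],[0,0,0,0,0,0,45],[0,0,0,0,0,-0.3,45],[0,0,0,0,0,-0.5,45],[0,0,0,0,0,-0.6,45],[0,0,0,0,0,-0.6,55],[0,0,0,0.2,-0.5,0,55],[0,0,0,0.2,-0.5,0,55],[0,0,0,0.2,-0.5,0,55],[0,0,0,0.2,-0.5,0,55],[0,0,0,0.2,-0.5,0,55],[0,0,0,0.2,-0.5,0,55],[0,0,0,0.2,-0.5,0,55],[0,0,0,0.2,-0.5,0,55],[0,0,0,0.2,-0.5,0,55],[0,0,0,0.1,-0.4,0,55],[0,0,0,0,0,0,55]])

```text
clock: 10.28
ee_pos: [329.4, -277.4, 150.3]
tool_rot: [0.917, 0.398, 0.001, 0.001]
contact_force: [-0.4, -0.2, -0.6]
finger_gap: 0.642
finger_force: 0.0
```

```bash
python3 - <<'E'
from h import *
from rig import vision
st(); m=vision.camera_model("wrist"); im=vision.get_image("wrist"); cv2.imwrite("pics/w2.png",im); np.save("w2.npy",m,allow_pickle=True)
cv2.imwrite("pics/top2.png",vision.get_image("top"))
E
```

```text
t 10.28 W [ 329.45 -277.42  150.3 ] cradle [-125.02    2.46  150.3 ] toolx yaw 46.879979809830616 tilt [ 0. -0.] F cradle [-0.15 -0.39] -0.6051579507474835 gap 54.78642123578743 ff 0.0 [ 0.73  0.46 -0.13  2.19  0.12  0.5  -0.25]
```

View pics/w2.png

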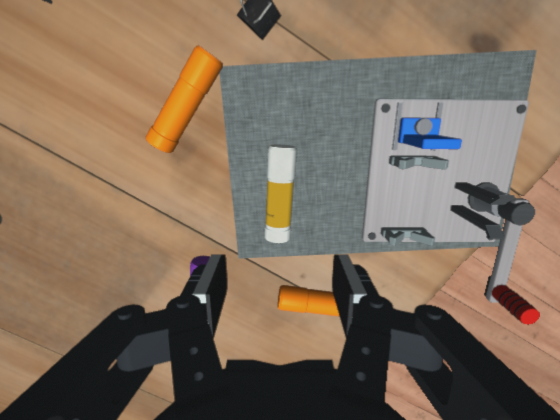

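The bar now stands aside, with the knob top at (529,314). The stick lies below the gripper from (282,147) to (277,241).

```bash
python3 - <<'E'
from h import *
m=np.load("w2.npy",allow_pickle=True).item()
g=lambda p,z:cr(ray(m,p,z))
a,b=ray(m,(282,147),13.2),ray(m,(277.5,241),13.2)
print("stick cr",cr(a),cr(b),cr((a+b)/2),np.linalg.norm(a-b),"yaw",np.degrees(np.arctan2(*(a-b)[[1,0]])))
print("knob",g((529,314),95),"orange2",g((279,300),12),g((335,303),12),"purple top",g((200,260),12))
for p in[(422,149),(461,148)]:print("stop",g(p,60))
E
```

```text
stick cr [-122.45   47.62   13.2 ] [-126.6   -46.71   13.2 ] [-124.52    0.45   13.2 ] 94.41282070391075 yaw 44.28204598604488
knob [ 72.18 -72.02  95.  ] orange2 [-124.97 -117.8    12.  ] [ -63.5  -121.64   12.  ] purple top [-207.38  -69.03   12.  ]
stop [-15.51  52.07  60.  ]
stop [14.42 52.92 60.  ]
```

Call:
send_rows(rows=[[0,0,2.6,-0.05,0.01,0.5,55],[0,0,0,0,0,0.6,55],[0,0,0,0,0,0.6,55],[0,0,0,0,0,0.6,55],[0,0,0,0,0,0.5,55],[0,0,0,0,0,0.4,55],[0,0,0,0,0,0.3,55],[0,0,0,0,0,0.1,55],[0,0,0,0,0,0,40],[0,0,0,0,0,0,32],[0,0,0,0,0,0,10],[0,0,0,0,0,0,10],[0,0,0,0,0,0,10]])

```text
clock: 12.0
ee_pos: [325.4, -280.1, 14.4]
tool_rot: [0.927, 0.376, -0.004, -0.001]
contact_force: [0.2, -0.6, 5.9]
finger_gap: 0.266
finger_force: 58.8
```

```bash
python3 -c "
from h import *; st()"
```

```text
t 12.0 W [ 325.39 -280.14   14.43] cradle [-126.12   -2.3    14.43] toolx yaw 44.1951097772038 tilt [-0.01 -0.  ] F cradle [ 0.5  -0.31] 5.9364219049472995 gap 22.732495230260483 ff 58.83054792881012 [ 0.82  0.76 -0.27  2.26  0.93  0.23 -1.09]
```

The arm stops short at z 14 because joint 6 is at its limit. I'll ease the grip and walk the stick 40 mm outward between the fingers, where the arm can reach lower.

Call:
send_rows(rows=[[0,0,0,0,0,0,33],[0,0,0,0,0,0,33],[0,0,0,0,0.1,0,33],[0,0,0,0,0.1,0,33],[0,0,0,0,0.1,0,33],[0,0,0,0,0.1,0,33],[0,0,0,0,0.1,0,33],[0,0,0,0,0.1,0,33],[0,0,0,0,0.1,0,33],[0,0,0,0,0.1,0,33],[0,0,0,0,0.1,0,33],[0,0,0,0,0.1,0,33],[0,0,0,0,0,0,33]])

```text
clock: 13.62
ee_pos: [353.0, -308.5, 13.6]
tool_rot: [0.927, 0.376, -0.004, -0.002]
contact_force: [-0.2, -0.3, -0.2]
finger_gap: 0.385
finger_force: 0.0
```

```bash
python3 - <<'E'
from h import *
from rig import vision
st(); im=vision.get_image("wrist"); cv2.imwrite("pics/w3.png",im)
E
```

```text
t 13.62 W [ 352.99 -308.55   13.56] cradle [-86.55  -4.11  13.56] toolx yaw 44.18184502211683 tilt [-0.01  0.  ] F cradle [ 0.04 -0.31] -0.19284890387344245 gap 32.91473393077105 ff 0.0 [ 0.91  0.8  -0.37  2.15  0.87  0.35 -1.  ]
```

View pics/w3.png

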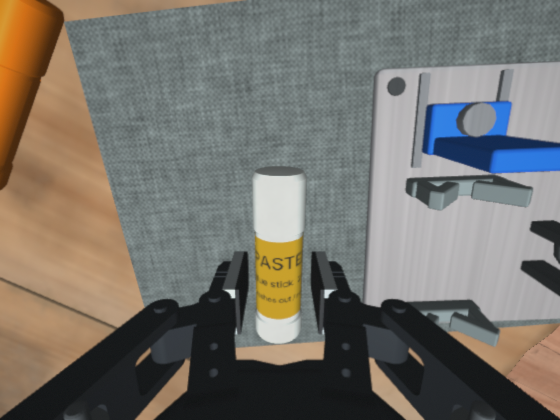

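Call:
send_rows(rows=[[0,0,0,0.07,0,0,36],[0,0,0,0,0,0.1,36],[0,0,0,0,0,0.1,36],[0,0,0,0,0,0,20],[0,0,0,0,0,0,10],[0,0,0,0,0,0,10],[0,0,0,0,0,0,10]])

```text
clock: 14.55
ee_pos: [354.6, -306.4, 5.6]
tool_rot: [0.927, 0.376, -0.004, -0.002]
contact_force: [-0.6, -0.4, -0.1]
finger_gap: 0.282
finger_force: 58.8
```

```bash
python3 -c "
from h import *; st()"
```

```text
t 14.55 W [ 354.6  -306.36    5.57] cradle [-86.87  -1.42   5.57] toolx yaw 44.192847518555475 tilt [-0.01  0.  ] F cradle [-0.18 -0.71] -0.06745874429582849 gap 24.080685345967577 ff 58.847293853759766 [ 0.89  0.81 -0.35  2.15  0.88  0.33 -1.02]
```

Call:
send_rows(rows=[[0,0,0,0,0,-0.2,10],[0,0,0,0,0,-0.4,10],[0,0,0,0,0,-0.4,10],[0,0,0,0,0,-0.4,10],[0,0,0,0,0,-0.4,10],[0,0,-2.6,0,0,0,10],[0,0,0,0,0.3,0,10],[0,0,0,0,0.4,0,10],[0,0,0,0,0.4,0,10],[0,0,0,0,0.4,0,10],[0,0,0,0,0.4,0,10],[0,0,0,-0.04,0.27,0,10],[0,0,0,0,0,0,10],[0,0,0,0,0,0,10]])

```text
clock: 16.3
ee_pos: [416.8, -366.4, 76.7]
tool_rot: [0.918, 0.397, -0.004, -0.002]
contact_force: [0.3, -0.3, -0.5]
finger_gap: 0.287
finger_force: 58.9
```

```bash
python3 - <<'E'
from h import *
from rig import vision
st(); im=vision.get_image("wrist"); cv2.imwrite("pics/w4.png",im); np.save("w4.npy",vision.camera_model("wrist"),allow_pickle=True)
E
```

```text
t 16.3 W [ 416.79 -366.42   76.66] cradle [-0.43 -2.62 76.66] toolx yaw 46.80882665262399 tilt [-0.01  0.  ] F cradle [0.4 0. ] -0.5474148414874866 gap 24.509928138123467 ff 58.91587793827057 [ 1.04  0.79 -0.59  1.89  0.68  0.68 -0.72]
```

View pics/w4.png

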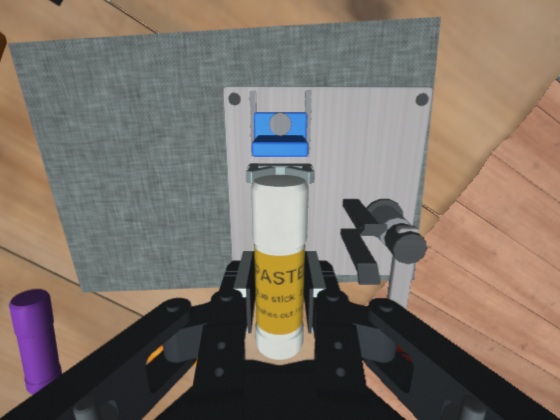

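The stick is held straight, with its front end face at (279,176–186), over the saddles and in line with the blue stop at (280,155).

```bash
python3 - <<'E'
from h import *
m=np.load("w4.npy",allow_pickle=True).item()
z=84.3
print("end top",cr(ray(m,(279,186),z+13.2)),"bottom",cr(ray(m,(279,175.5),z-13.2)))
print("sides",cr(ray(m,(253,190),z)),cr(ray(m,(306,190),z)),cr(ray(m,(257,345),z)),cr(ray(m,(303,345),z)))
print("stop",cr(ray(m,(252,157),60)),cr(ray(m,(308,157),60)),"saddle",cr(ray(m,(249,180),39)),cr(ray(m,(313,180),39)))
E
```

```text
end top [-0.37 46.04 97.5 ] bottom [-0.61 44.57 71.1 ]
sides [-12.52  40.66  84.3 ] [11.98 40.73 84.3 ] [-12.73 -48.88  84.3 ] [ 12.91 -48.66  84.3 ]
stop [-14.96  52.    60.  ] [14.56 52.06 60.  ] saddle [-19.26  34.53  39.  ] [19.88 34.63 39.  ]
```

Call:
send_rows(rows=[[0,0,0,0,0,0.3,10],[0,0,0,0,0,0.3,10],[0,0,0,0,0,0.25,10],[0,0,0,0,0,0.15,10],[0,0,0,0,0,0.05,10],[0,0,0,0,0,0.0,10]])

```text
clock: 17.1
ee_pos: [417.1, -366.9, 35.0]
tool_rot: [0.918, 0.397, -0.004, -0.002]
contact_force: [-0.1, 0.2, -1.0]
finger_gap: 0.284
finger_force: 58.9
```

```bash
python3 -c "
from h import *; st()"
```

```text
t 17.1 W [ 417.14 -366.9    34.98] cradle [ 0.16 -2.74 34.98] toolx yaw 46.803164169877945 tilt [-0.01  0.  ] F cradle [-0.24  0.04] -0.9817614730213022 gap 24.293121325280456 ff 58.921544551849365 [ 1.01  0.85 -0.53  1.91  0.74  0.6  -0.77]
```

Call:
send_rows(rows=[[0,0,0,0,0,0.03,10],[0,0,0,0,0,0.02,10],[0,0,0,0,0,0.02,10],[0,0,0,0,0,0.0,10]])

```text
clock: 17.6
ee_pos: [416.9, -366.8, 32.5]
tool_rot: [0.918, 0.397, -0.004, -0.002]
contact_force: [-1.6, 1.1, 3.8]
finger_gap: 0.282
finger_force: 59.2
```

Call:
send_rows(rows=[[0,0,0,0.04,0,0,10],[0,0,0,0.04,0,0,10],[0,0,0,0.03,0,0,10],[0,0,0,0,0,0,10]])

```text
clock: 18.1
ee_pos: [419.5, -363.5, 32.0]
tool_rot: [0.918, 0.397, -0.004, -0.002]
contact_force: [-3.7, 0.8, 2.0]
finger_gap: 0.282
finger_force: 59.2
```

```bash
python3 -c "
from h import *; st()"
```

```text
t 18.1 W [ 419.47 -363.49   32.03] cradle [-0.48  1.35 32.03] toolx yaw 46.79515014655868 tilt [-0.01  0.  ] F cradle [-3.3  -1.96] 2.0243703618837205 gap 24.120189133991722 ff 59.206289649009705 [ 0.99  0.85 -0.53  1.91  0.75  0.6  -0.78]
```

Call:
send_rows(rows=[[0,0,0,0.02,0,0,10],[0,0,0,0,0,0,10]])

```text
clock: 18.35
ee_pos: [420.1, -362.9, 32.0]
tool_rot: [0.918, 0.397, -0.004, -0.002]
contact_force: [-4.0, 0.6, 3.3]
finger_gap: 0.282
finger_force: 59.2
```

Call:
send_rows(rows=[[0,0,0,0.02,0,0,10],[0,0,0,0,0,0,10]])

```text
clock: 18.6
ee_pos: [420.7, -362.3, 32.1]
tool_rot: [0.918, 0.397, -0.004, -0.002]
contact_force: [-4.7, 0.5, 3.0]
finger_gap: 0.283
finger_force: 59.3
```

Call:
send_rows(rows=[[0,0,0,0.02,0,0,10],[0,0,0,0,0,0,10]])

```text
clock: 18.85
ee_pos: [421.2, -361.9, 32.1]
tool_rot: [0.918, 0.397, -0.004, -0.002]
contact_force: [-5.6, 1.2, 3.3]
finger_gap: 0.283
finger_force: 59.3
```

Call:
send_rows(rows=[[0,0,0,0.02,0,0,10],[0,0,0,0,0,0,10]])

```text
clock: 19.1
ee_pos: [421.2, -361.8, 32.1]
tool_rot: [0.918, 0.397, -0.005, -0.002]
contact_force: [-6.0, -1.1, 3.8]
finger_gap: 0.287
finger_force: 59.3
```

Call:
send_rows(rows=[[0,0,0,0.02,0,0,10],[0,0,0,0,0,0,10]])

```text
clock: 19.35
ee_pos: [421.2, -361.8, 32.1]
tool_rot: [0.918, 0.397, -0.005, -0.002]
contact_force: [-6.8, -1.7, 4.0]
finger_gap: 0.288
finger_force: 59.2
```

```bash
python3 -c "
from h import *; st()"
```

```text
t 19.35 W [ 421.19 -361.82   32.08] cradle [-0.37  3.75 32.08] toolx yaw 46.75061002242895 tilt [-0.01 -0.  ] F cradle [-3.78 -5.91] 4.01766115169035 gap 24.554488350123176 ff 59.21431481838226 [ 0.99  0.85 -0.53  1.91  0.75  0.6  -0.79]
```

Call:
send_rows(rows=[[0,0,0,0,0,0,10],[0,0,0,0,0,0,28],[0,0,0,0,0,0,40],[0,0,0,0,0,0,40],[0,0,0,0,0,-0.2,40],[0,0,0,0,0,-0.4,40],[0,0,0,0,0,-0.6,40],[0,0,0,0,0,-0.6,40],[0,0,0,0,0,-0.6,40],[0,0,0,0,0,-0.6,40],[0,0,0,-0.4,0.36,0,45],[0,0,0,-0.4,0.36,0,45],[0,0,0,-0.4,0.36,0,45],[0,0,0,-0.4,0.36,0,45],[0,0,0,-0.37,0.36,0,45],[0,0,0,0,0,0,45]])

```text
clock: 21.35
ee_pos: [421.9, -469.2, 153.0]
tool_rot: [0.918, 0.396, -0.004, -0.001]
contact_force: [-0.1, 0.4, 0.3]
finger_gap: 0.528
finger_force: 0.0
```

```bash
python3 - <<'E'
from h import *
from rig import vision
st(); m=vision.camera_model("wrist"); im=vision.get_image("wrist"); 
t=vision.get_image("top"); mt=vision.camera_model("top")
def red(im):
    b,g,r=[im[...,i].astype(int) for i in range(3)]
    M=((r>170)&(g<75)&(b<75)).astype(np.uint8)
    n,l,s,c=cv2.connectedComponentsWithStats(M); o=np.argsort(-s[1:,4])[:3]+1
    return [(c[i],s[i]) for i in o]
for n,i,k in(("w",im,m),("t",t,mt)):
    for c,s in red(i): print(n,c,s,cr(ray(k,c,95)))
o=np.zeros((420,640,3),np.uint8); o[:, :320]=im[:420,200:520]; o[:,320:]=cv2.resize(t[160:265,290:370],(320,420)); cv2.imwrite("pics/w5.png",o)
E
```

```text
t 21.35 W [ 421.93 -469.17  152.98] cradle [ 73.66 -74.01 152.98] toolx yaw 46.63516514524671 tilt [-0.01 -0.  ] F cradle [-0.33  0.23] 0.2818031534815982 gap 45.13134141053374 ff 0.0 [ 1.18  0.78 -0.68  1.63  0.58  0.95 -0.46]
w [280.62 225.22] [271 216  20  19 296] [ 74.32 -74.75  95.  ]
```

View pics/w5.png

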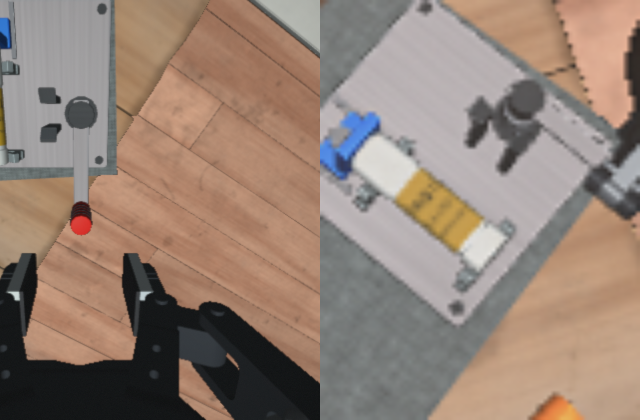

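The stick lies in both saddles against the blue stop, and the knob is at about (74,-75) in the cradle frame (q ≈ 1.56). Next I grip and lift.

Call:
send_rows(rows=[[0,0,0,-0.02,0.02,0.5,45],[0,0,0,0,0,0.5,45],[0,0,0,0,0,0.5,45],[0,0,0,0,0,0.4,45],[0,0,0,0,0,0.25,45],[0,0,0,0,0,0,25],[0,0,0,0,0,0,0],[0,0,0,0,0,0,0],[0,0,0,0,0,0,0],[0,0,0,0,0,0,0]])

```text
clock: 22.7
ee_pos: [422.1, -468.9, 66.5]
tool_rot: [0.918, 0.397, -0.003, -0.001]
contact_force: [2.0, 0.1, -0.6]
finger_gap: 0.169
finger_force: 58.6
```

```bash
python3 -c "
from h import *; st()"
```

```text
t 22.7 W [ 422.05 -468.9    66.51] cradle [ 73.56 -73.73  66.51] toolx yaw 46.79256018941923 tilt [-0.01 -0.  ] F cradle [1.39 1.38] -0.5916518521970962 gap 14.390021758875303 ff 58.598434925079346 [ 1.14  0.88 -0.61  1.68  0.67  0.8  -0.53]
```

Call:
send_rows(rows=[[0,0,0,0,0,-0.14,0],[0,0,0,0,0,-0.14,0],[0,0,0,0,0,-0.14,0],[0,0,0,0,0,-0.14,0],[0,0,0,0,0,-0.14,0],[0,0,0,0,0,-0.05,0],[0,0,0,0,0,0,0]])

```text
clock: 23.58
ee_pos: [421.9, -468.1, 96.1]
tool_rot: [0.918, 0.397, -0.004, -0.002]
contact_force: [4.9, 2.5, -13.9]
finger_gap: 0.162
finger_force: 58.6
```

Call:
send_rows(rows=[[0,0,7.3,0.015,-0.238,0,0],[0,0,7.3,0.015,-0.238,0,0],[0,0,7.3,0.015,-0.238,0,0],[0,0,0,0,0,0,0]])

```text
clock: 24.08
ee_pos: [405.9, -445.1, 96.6]
tool_rot: [0.976, 0.216, -0.004, -0.001]
contact_force: [5.0, 1.4, -14.5]
finger_gap: 0.168
finger_force: 58.7
```

```bash
python3 -c "
from h import *; st()"
```

```text
t 24.07 W [ 405.93 -445.07   96.58] cradle [ 45.49 -67.39  96.58] toolx yaw 24.906830815384623 tilt [-0.01  0.  ] F cradle [2.72 4.45] -14.537187706741253 gap 14.337278479519139 ff 58.65264594554901 [ 1.11  0.79 -0.53  1.75  0.56  0.76 -0.85]
```

Call:
send_rows(rows=[[0,0,7.3,0.012,-0.238,0,0],[0,0,7.3,0.012,-0.238,0,0],[0,0,7.3,0.012,-0.238,0,0],[0,0,7.3,0.012,-0.238,0,0],[0,0,7.3,0.012,-0.238,0,0],[0,0,0,0,0,0,0]])

```text
clock: 24.82
ee_pos: [401.4, -399.6, 97.2]
tool_rot: [0.995, -0.101, -0.002, 0.001]
contact_force: [6.5, -2.0, -13.4]
finger_gap: 0.164
finger_force: 58.7
```

```bash
python3 -c "
from h import *; st()"
```

```text
t 24.82 W [ 401.37 -399.59   97.16] cradle [ 11.04 -37.36  97.16] toolx yaw -11.546528153873114 tilt [-0. -0.] F cradle [6.07 2.97] -13.359298044393606 gap 14.022739058914922 ff 58.71702253818512 [ 0.96  0.71 -0.35  1.86  0.4   0.64 -1.41]
```

Call:
send_rows(rows=[[0,0,7.4,0.012,-0.24,0,0],[0,0,7.4,0.012,-0.24,0,0],[0,0,7.4,0.012,-0.24,0,0],[0,0,7.4,0.012,-0.24,0,0],[0,0,0,0,0,0,0],[0,0,0,0,0,0,0]])

```text
clock: 25.58
ee_pos: [418.1, -366.6, 97.2]
tool_rot: [0.936, -0.351, -0.001, 0.002]
contact_force: [6.6, -3.5, -14.6]
finger_gap: 0.165
finger_force: 58.8
```

```bash
python3 -c "
from h import *; st()"
```

```text
t 25.57 W [ 418.08 -366.56   97.18] cradle [ 0.6  -1.84 97.18] toolx yaw -41.117590728223355 tilt [-0. -0.] F cradle [7.2  1.97] -14.562360381928059 gap 14.116562890570632 ff 58.830172419548035 [ 0.8   0.69 -0.2   1.89  0.24  0.58 -1.85]
```

Call:
send_rows(rows=[[0,0,2,0,-0.04,0,0],[0,0,0,0,0,0.1,0],[0,0,0,0,0,0.1,0],[0,0,0,0,0,0.1,0],[0,0,0,0,0,0.1,0],[0,0,0,0,0,0.1,0],[0,0,0,0,0,0.08,0],[0,0,0,0,0,0,0]])

```text
clock: 26.58
ee_pos: [419.3, -365.1, 74.2]
tool_rot: [0.93, -0.367, -0.001, 0.002]
contact_force: [4.9, -1.7, -9.3]
finger_gap: 0.166
finger_force: 59.2
```

```bash
python3 -c "
from h import *; st()"
```

```text
t 26.57 W [ 419.29 -365.08   74.21] cradle [ 0.48  0.07 74.21] toolx yaw -43.092225900535524 tilt [-0. -0.] F cradle [4.73 2.13] -9.271772254946017 gap 14.14391164317802 ff 59.20509696006775 [ 0.78  0.72 -0.18  1.91  0.24  0.53 -1.89]
```

Call:
send_rows(rows=[[0,0,0,0,0,0.05,0],[0,0,0,0,0,0.03,0],[0,0,0,0,0,0,0]])

```text
clock: 26.95
ee_pos: [419.3, -365.1, 71.2]
tool_rot: [0.93, -0.367, -0.001, 0.002]
contact_force: [5.2, -1.3, -10.3]
finger_gap: 0.167
finger_force: 59.2
```

Call:
send_rows(rows=[[0,0,0,0,0,0.03,0],[0,0,0,0,0,0,0]])

```text
clock: 27.2
ee_pos: [419.2, -365.1, 70.4]
tool_rot: [0.93, -0.368, -0.001, 0.002]
contact_force: [5.7, -0.9, -1.6]
finger_gap: 0.168
finger_force: 60.2
```

Call:
send_rows(rows=[[0,0,0,0,0,0,0],[0,0,0,0,0,0,18],[0,0,0,0,0,0,30],[0,0,0,0,0,0,40],[0,0,0,0,0,0,40],[0,0,0,0,0,-0.2,40],[0,0,0,0,0,-0.4,40],[0,0,0,0,0,-0.6,40],[0,0,0,0,0,-0.6,40],[0,0,0,0,0,-0.6,40],[0,0,0,0,0,0,40],[0,0,0,0,0,0,40]])

```text
clock: 28.7
ee_pos: [416.9, -363.5, 164.7]
tool_rot: [0.93, -0.368, -0.004, 0.001]
contact_force: [-0.4, 0.6, 0.4]
finger_gap: 0.466
finger_force: 0.0
```

```bash
python3 - <<'E'
from h import *
from rig import vision
st(); im=vision.get_image("wrist"); t=vision.get_image("top")
o=np.hstack([im[:,140:420],cv2.resize(t[150:270,260:380],(420,420))]); cv2.imwrite("pics/w6.png",o)
E
```

```text
t 28.7 W [ 416.88 -363.53  164.68] cradle [ -2.35  -0.46 164.68] toolx yaw -43.20712755720884 tilt [-0.01  0.  ] F cradle [-0.7   0.18] 0.4079509353669003 gap 39.79091495598174 ff 0.0 [ 0.81  0.59 -0.23  1.85  0.19  0.74 -1.85]
```

View pics/w6.png

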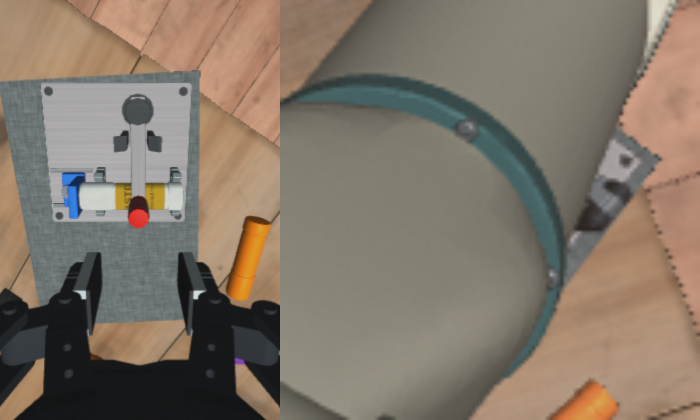

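The wrist half of the picture shows the bar in the fork across the stick, with the red knob at (138,212). The stick lies in both saddles against the blue stop at (75,195), and the gripper is clear. I'm handing in.

```bash
python3 -c "
from rig import order
print(order.close_job())"
```

```text
the job is handed in; nothing more can be done
None
```

I handed the job in at about 29 s (limit 72 s), but the hand-in gave no verdict. The last picture shows the stick in both saddles against the blue stop, the bar down in the fork across it, and the gripper clear.

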